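# Stand the ballasted float heavy end down

### The arm

A 7-joint arm with a two-finger parallel gripper is mounted at the origin on a cart in front of the work surface, level with it; the furniture and walls round the work are solid. World frame = base frame: x ahead of the robot, y to its left, z up, the work surface at z = 0. Lengths are in m, angles in rad, forces in N, time in s.
With the tool pointing down it reaches from about 0.35 to 0.9 m from the base axis. Payload 8.1 kg.
Tool frame: the origin (TCP) lies at the very end of the fingers, on their centre line; the grasp point (between the pads) lies 19 mm behind it (arm.tcp_to_grasp is the z of the grasp point in the tool frame, in m); z points along the fingers, y is the line along which they close (so a half turn about z gives the same grasp; the last joint's range is limited). The gripper opens to 92 mm and grips with 3 to 60 N. Pads are 19 mm wide; open, the fingers measure 130 mm over their backs; the gripper's body (75 mm by 190 mm) begins 47 mm behind the grasp point.
Start: joints at [1.028, 0.434, 0.025, 1.573, -0.012, 1.134, -0.075], TCP at [0.266, -0.566, 0.19] pointing down, gripper open.
Joint ranges: [-2.62, 2.62], [-0.44, 2.09], [-1.27, 1.32], [0.08, 2.57], [-1.32, 4.46], [0.12, 2], [-2.74, 2.74]. Speed limits (rad/s): [2.22, 2.22, 3.01, 3.01, 3.14, 3.14, 3.14].

### API

Orientations are given as a rotation vector (axis times angle).
In Python, from cell import readout, vision, sign_off, arm gives the robot as it stands. The module is installed in compiled form; this text tells all that it offers.
- The arm moves only by the shell command python3 -m creep 'ROWS' [FORCE]. ROWS is JSON, a list of rows, each a list of 5 numbers: the shift along the tool's x, y, z in units of 4 cm (1.0 is 4 cm), then the turn about the tool's z in units of 4 degrees (1.0 is 4 degrees), then the opening, from 0 (shut) to 1 (fully open). A call has 1 to 12 rows; each row shifts and turns the commanded pose from where the row before left it, along the tool's axes as they then stand; what a row does not reach is not made up. A row lasts 1/8 s, in which the tool goes at most 62.5 mm and 10.7 degrees, less where a joint would pass 70% of its speed; a pose out of reach is approached as far as the arm can. A call with a number of a shift or a turn outside -1 to 1 is refused whole. A call with a gripper value outside its range is refused whole. The fingers move at their own pace and stop on an object; FORCE is the grip in N (left out, the last holds). Time passes only in rows, so rows that do not move let the fingers close. It gives the time, the measured TCP pose, the force, the opening and the grip force at its end, in the units of the state.
- readout.observe(): the state, without advancing time (a new reading comes with each control period).
- vision.get_image(name): name is "scene" or "side" or "wrist"; returns a dict with "pixels" (420x560x3 uint8, blue, green, red), "z_map" (420x560 float32, m along the optical axis (not along the pixel's ray), 0 where there is no reading), "camera_matrix" (3x3 intrinsics, pixels), "position" and "rotation" of the camera in the world. Camera axes: x right, y up, looking along -z (the intrinsics and any distortion apply to the point x, -y, -z); pixel columns grow to the right and rows downward; lengths in m; the calibration is good to about 2 mm. A picture is of the moment at which its call begins.
- sign_off(): hands the job in; it is judged then, once.
The state is a dict: "clock": time; "joints": joint angles; "dq": joint speeds; "joint_efforts": joint torques, N m; "position": TCP position; "ee_rot": TCP orientation; "force": force on the tool from outside, world axes, zero at the start; "ft_torque": the same for the moment, N m; "width": opening from 0.0 (shut) to 1.0 (fully open); "gripper_force": force on a finger pad.
Only numpy, scipy, OpenCV 4.12 (cv2) and the standard library are available. Lean on these libraries where they do the work, as an engineer would, in place of code of your own. Each camera call takes 0.05 s, during which the arm holds its last target. There are 200 camera calls.

### The job

The metal float lying on the bench is ballasted at one end, but its two ends look alike. Pick it up by the grip tab on its swivel bail and let it hang still, well clear of the bench, so that it balances and shows which end is heavy; then lower it heavy end down into the round well of the white stand until it rests on the bottom, only then let go, and leave it standing upright there. Do not disturb the capped brown vial.

Things in the scene. Friction and masses are not known exactly. Their poses are not given: they have to be found in the camera images.
- float: Bare metal tube, 24 mm diameter, 120 mm long, lying; 0.16-0.24 kg. Origin on its axis at mid-length, x along it. A wire bail 41 mm wide, pivoted there on the tube's y axis with slight friction, stands over it on two feet. Centre of mass some 20 mm from the middle, towards an end not told: lifted by the bail, that end swings down in about 1 s, the tube then within 6 degrees of vertical.
- bail_grip (a point): Point in the grip tab on top of the bail, 94 mm from the tube's pivot. The tab is a grey block 12 mm thick (this point's x, along the tube at the start), 30 mm wide (its y) and 36 mm tall (its z, up), from 24 mm below this point to 12 mm above it. The bail's wire bridge crosses it 24 mm below. It can be pinched from above across either width.
- stand_mouth (a point): Centre of the well's mouth in the top of the stand, 50 mm above the bench. The stand: a white block 80 x 80 mm on a dark foot plate 100 x 100 mm, fixed. The round well is 28 mm wide, 36 mm deep, flat-floored, its rim bevelled 6 mm. With the tube standing in it, the tube's origin is 24 mm above the mouth, an upright bail's grip point 118 mm.
- vial: Bystander: brown glass vial with a white screw cap, 27 mm in diameter, 98 mm tall, standing loose on the bench. Origin at the centre of its underside, z up. (Tall fixed instruments, over 0.3 m high, stand beyond x = 0.53 m at y above 0.12 m and at y below -0.34 m: keep the gripper's body clear of them and come in from the front, between them.)

How it is judged:
By the outcome, as a careful person would: the job done as asked, in the order asked, and still so for the second after the job is handed in, with the robot touching nothing.
It also fails if it takes over 43 s, if anything falls off the work surface, if the arm or the gripper's body presses on something with over 40 N, if the wrist force passes 120 N, or if a joint passes its speed limit or range.

## Working session

There is one attempt and no reset: what is moved stays moved. The work goes in short steps, Python scripts to look and compute and a shell command to move; the robot and the scene stay as the last step left them, time stands still between calls to the robot, and variables do not carry over. Pictures are saved under pics/ and viewed, at most 10 in all, crops included, and the job is handed in when it is done.

```bash
mkdir -p pics
cat > h.py <<'E'
import numpy as np, cv2
from cell import readout, vision
from scipy.spatial.transform import Rotation as R
def get(n):
    d=vision.get_image(n); np.savez(f'{n}.npz',**d); return d
def rot(d):
    r=np.array(d['rotation'],float)
    return r if r.shape==(3,3) else R.from_rotvec(r).as_matrix()
def cloud(d):
    K=d['camera_matrix']; z=d['z_map']; v,u=np.mgrid[:z.shape[0],:z.shape[1]]
    x=(u-K[0,2])/K[0,0]*z; y=(v-K[1,2])/K[1,1]*z
    P=np.stack([x,-y,-z],-1)@rot(d).T+d['position']
    P[z==0]=np.nan
    return P
E
python3 - <<'E'
from h import *
s,w=get('scene'),get('side')
for n,d in (('scene',s),('side',w)):
    cv2.imwrite(f'pics/{n}0.png',d['pixels']); print(n,d['position'],rot(d)@[0,0,-1], [k for k in d])
o=readout.observe();print(o)
print(R.from_rotvec(o['ee_rot']).as_matrix().round(3))
E
```

```text
scene [0.12527093 0.80984428 0.55875188] [ 0.38578729 -0.78817887 -0.47952292] ['pixels', 'z_map', 'camera_matrix', 'position', 'rotation']
side [0.46616154 0.78729121 0.42096219] [ 0.04015315 -0.91825914 -0.39393892] ['pixels', 'z_map', 'camera_matrix', 'position', 'rotation']
{'clock': 0.1, 'joints': array([ 1.02838031,  0.43514548,  0.02495528,  1.57397274, -0.01158917,
        1.13399707, -0.07510117]), 'dq': array([-1.55750811e-04, -3.85886373e-03, -8.80806938e-04, -8.59409482e-04,
        7.02705738e-07, -7.46878855e-04, -4.87001718e-04]), 'joint_efforts': array([ 4.69415652e-03, -6.69127250e+01,  9.88441631e-01, -3.15146112e+01,
       -6.05526776e-02,  3.73812555e-02,  7.82335587e-05]), 'position': array([ 0.26585413, -0.56509457,  0.18884104]), 'ee_rot': array([-3.06467257e+00, -6.84945391e-01,  6.65766522e-04]), 'force': array([ 0.47625124, -0.23146154,  0.50451464]), 'ft_torque': array([-0.02840297,  0.02932462, -0.01070015]), 'gripper_force': 0.0, 'width': 0.9981880132488105}
[[ 0.905  0.426 -0.001]
 [ 0.426 -0.905  0.001]
 [-0.    -0.001 -1.   ]]
```

View pics/scene0.png

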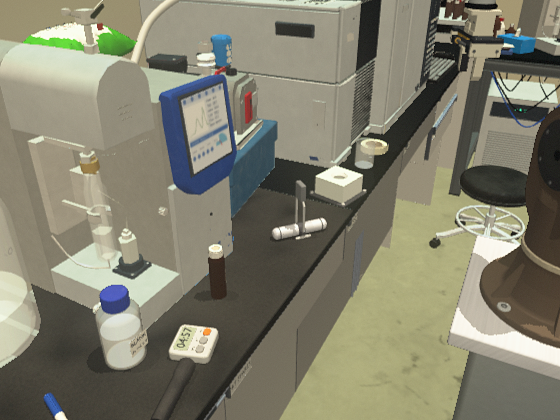

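View pics/side0.png

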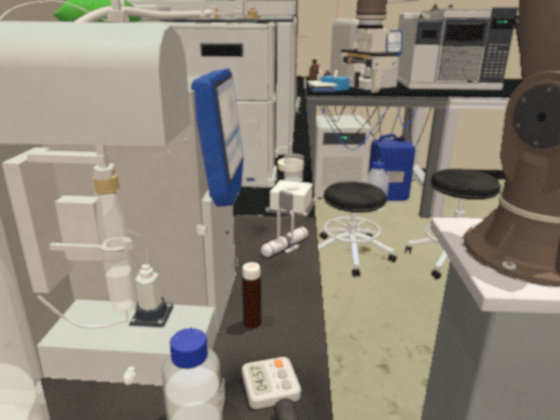

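The scene view shows the float at (300,229) with its bail and tab at (300,190), the stand at (339,183) with its well at (341,177), and the vial at (216,272). The side view shows the tab at (286,199), the float at (285,242) and the vial at (252,295).

Run:
```python
from h import *
d=dict(np.load('scene.npz')); P=cloud(d); im=d['pixels'].astype(int)
def show(n,u0,u1,v0,v1,zl,zh,xm=0.9):
    Q=P[v0:v1,u0:u1].reshape(-1,3); m=(Q[:,2]>zl)&(Q[:,2]<zh)&(Q[:,0]<xm)
    Q=Q[m]; c=np.percentile(Q,[3,50,97],axis=0); print(n,m.sum(),c.round(3).tolist()); return Q
T=show('tab',285,315,178,212,.078,.13)
F=show('tube',268,330,214,242,.008,.03)
c=F[:,:2].mean(0); w=np.linalg.svd(F[:,:2]-c,full_matrices=False)[2][0]; t=(F[:,:2]-c)@w; print('axis',w,c,c+w*(t.min()+t.max())/2,np.ptp(t))
S=show('standtop',312,366,160,205,.045,.056)
print(cv2.minAreaRect(S[:,:2].astype(np.float32)*1000))
show('vial',203,230,240,302,.005,.12)
show('cap',203,230,240,262,.085,.12)
show('bench',270,330,242,252,-.05,.05)
# well pixels: ellipse of below-top within stand-top hull
K=d['camera_matrix'];print(K)
cv2.imwrite('pics/crop.png',cv2.resize(d['pixels'][150:250,250:380],None,fx=6,fy=6,interpolation=2))
```

```text
tab 200 [[0.468, -0.0, 0.081], [0.477, 0.012, 0.104], [0.492, 0.018, 0.12]]
tube 594 [[0.441, -0.031, 0.009], [0.481, 0.016, 0.02], [0.517, 0.053, 0.026]]
axis [-0.65945608 -0.7517431 ] [0.47924127 0.01227262] [0.47723348 0.00998385] 0.12132394276189681
standtop 575 [[0.43, -0.235, 0.046], [0.47, -0.19, 0.051], [0.513, -0.152, 0.053]]
((472.8739318847656, -196.0167999267578), (83.97647857666016, 83.61372375488281), 75.61963653564453)
vial 1217 [[0.51, 0.152, 0.01], [0.523, 0.252, 0.053], [0.568, 0.263, 0.099]]
cap 192 [[0.512, 0.241, 0.085], [0.52, 0.254, 0.097], [0.534, 0.261, 0.1]]
bench 595 [[0.415, 0.011, -0.005], [0.462, 0.049, 0.001], [0.513, 0.081, 0.003]]
[[497.55944927   0.         283.34174848]
 [  0.         497.55944927 201.13435562]
 [  0.           0.           1.        ]]
```

View pics/crop.png

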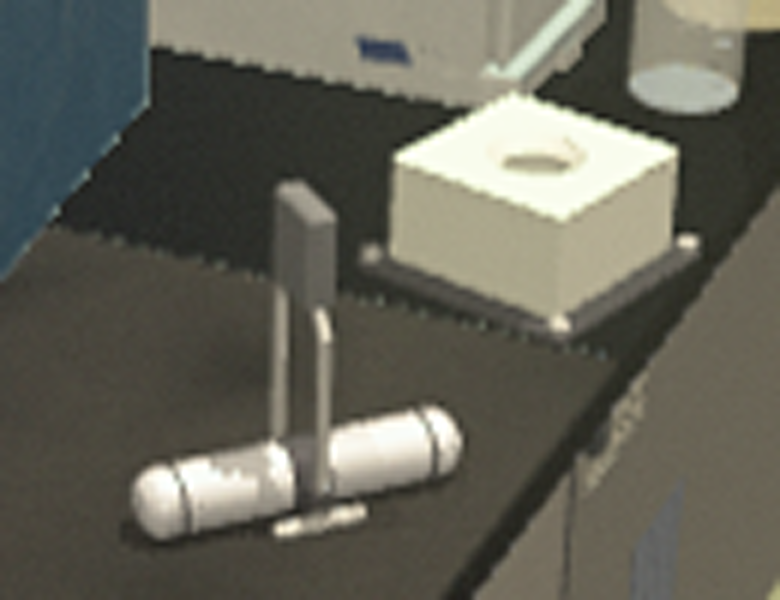

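The crop shows the tab's top near crop (305,195), the bail's feet at (320,520) and the well mouth at (540,160) in the stand's top. The heights agree: the tab top at 0.118–0.12 and the stand top at 0.05. I'll move above the float and then turn.

```bash
python3 -m creep '[[0.6,-0.6,-0.3,0,1],[1,-0.97,-0.3,0,1],[1,-0.97,-0.2,0,1],[1,-0.97,0,0,1],[1,-0.97,0,0,1],[1,-0.97,0,0,1],[1,-0.97,0,0,1],[1,-0.97,0,0,1],[1,-0.97,0,0,1],[1,-0.97,0,0,1],[1,-0.97,0,0,1],[0.35,-0.33,0,0,1]]' 40
python3 -m creep '[[0,0,0,1,1],[0,0,0,1,1],[0,0,0,1,1],[0,0,0,1,1],[0,0,0,1,1],[0,0,0,1,1],[0,0,0,1,1],[0,0,0,1,1],[0,0,0,1,1],[0,0,0,1,1],[0,0,0,1,1],[0,0,0,1,1]]'
python3 -m creep '[[0,0,0,1,1],[0,0,0,1,1],[0,0,0,1,1],[0,0,0,1,1],[0,0,0,0.6,1],[0,0,0,0,1]]'
python3 - <<'E'
from h import *
w=get('wrist');cv2.imwrite('pics/w1.png',w['pixels'])
o=readout.observe();M=R.from_rotvec(o['ee_rot']).as_matrix();print(o['position'],M.round(3),w['position'])
P=cloud(w)
# tab top at z~.118, ; stand top
m=(P[...,2]>.108)&(P[...,2]<.128); n,l,s,c=cv2.connectedComponentsWithStats(m.astype(np.uint8))
for i in range(1,n):
    if s[i,4]>60:
        q=P[l==i]; print(s[i],q.mean(0).round(4),cv2.minAreaRect((q[:,:2]*1000).astype(np.float32)))
E
```

```text
clock: 1.6
position: [0.4818, 0.0095, 0.2214]
ee_rot: [-3.063, -0.692, -0.0]
force: [0.2, -0.7, -0.3]
width: 1.002
gripper_force: 0.0
clock: 3.1
position: [0.4811, 0.0056, 0.2212]
ee_rot: [3.079, -0.625, -0.001]
force: [0.2, 0.0, 0.5]
width: 0.998
gripper_force: 0.0
clock: 3.85
position: [0.4811, 0.0056, 0.2213]
ee_rot: [2.941, -1.105, -0.001]
force: [0.1, 0.1, -0.0]
width: 1.007
gripper_force: 0.0
[0.4811907  0.00564799 0.22132431] [[ 0.753 -0.658 -0.   ]
 [-0.658 -0.753 -0.   ]
 [-0.     0.    -1.   ]] [ 0.53081467 -0.03899716  0.41666502]
[ 128    0  116   95 1211] [ 0.6394 -0.0322  0.1198] ((640.8287963867188, -27.68785858154297), (119.30418395996094, 37.18718338012695), 77.33460998535156)
[   0   62  146  173 2297] [0.6634 0.129  0.1181] ((661.1345825195312, 129.78843688964844), (30.527990341186523, 202.22653198242188), 78.33097839355469)
[278 184  11  29 307] [0.4823 0.0043 0.1176] ((481.4209289550781, 5.091192245483398), (10.750619888305664, 30.11896514892578), 48.67928695678711)
```

View pics/w1.png

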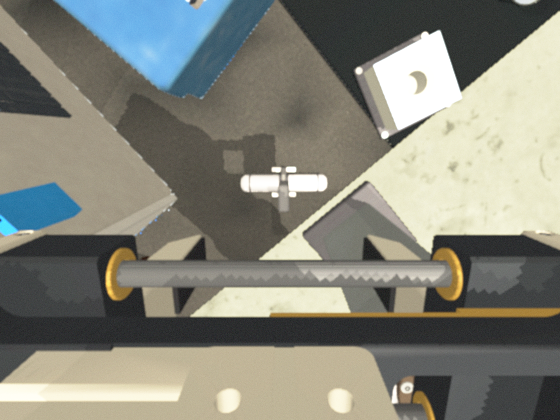

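The wrist view shows the float at (284,183), the tab top centred under the tool at (284,198), and the stand at (410,85) with its well at (415,82). The tab is within 1 mm of the tool axis and aligned with it. I'll descend, grip, and take the well's position from this same picture.

```bash
python3 - <<'E'
from h import *
d=dict(np.load('wrist.npz'));P=cloud(d);K=d['camera_matrix'];Rm=rot(d)
m=(P[...,2]>.046)&(P[...,2]<.055)
m[:,:340]=0;m[:,480:]=0;m[150:]=0
q=P[m];print(m.sum(),cv2.minAreaRect((q[:,:2]*1000).astype(np.float32)))
h=(P[...,2]<.042);B=cv2.convexHull(np.argwhere(m)[:,::-1].astype(np.int32))
M=np.zeros(m.shape,np.uint8);cv2.fillConvexPoly(M,B,1);M=cv2.erode(M,np.ones((9,9)))
hole=((M>0)&~m).astype(np.uint8);n,l,s,c=cv2.connectedComponentsWithStats(hole);print(s[1:],c[1:])
i=1+np.argmax(s[1:,4]);cs,_=cv2.findContours((l==i).astype(np.uint8),0,1);px=cs[0][:,0,:].astype(float)
r=np.c_[(px[:,0]-K[0,2])/K[0,0],-(px[:,1]-K[1,2])/K[1,1],-np.ones(len(px))]@Rm.T
X=d['position']+r*((.05-d['position'][2])/r[:,2])[:,None]
print(cv2.minEnclosingCircle((X[:,:2]*1000).astype(np.float32)),cv2.fitEllipse((X[:,:2]*1000).astype(np.float32)))
E
python3 -m creep '[[0,0,0.7,0,1],[0,0,0.7,0,1],[0,0,0.7,0,1],[0,0,0.7,0,1],[0,0,0.4,0,1],[0,0,0.15,0,1],[0,0,0,0,0.5],[0,0,0,0,0],[0,0,0,0,0],[0,0,0,0,0],[0,0,0,0,0]]' 40
```

```text
4497 ((471.85089111328125, -196.53868103027344), (81.6529541015625, 79.92418670654297), 75.47041320800781)
[[423  45   1   1   1]
 [406  54   1   1   1]
 [424  55   1   1   1]
 [414  59   1   1   1]
 [431  58   1   1   1]
 [426  67   1   1   1]
 [398  68   1   1   1]
 [403  68   1   1   1]
 [403  68  27  30 583]
 [388  70   1   1   1]
 [389  72   1   1   1]
 [443  73   1   1   1]
 [388  90   1   1   1]
 [438  90   1   1   1]
 [434  92   1   1   1]
 [412 102   1   1   1]
 [399 107   1   1   1]] [[423.          45.        ]
 [406.          54.        ]
 [424.          55.        ]
 [414.          59.        ]
 [431.          58.        ]
 [426.          67.        ]
 [398.          68.        ]
 [403.          68.        ]
 [415.9245283   82.44082333]
 [388.          70.        ]
 [389.          72.        ]
 [443.          73.        ]
 [388.          90.        ]
 [438.          90.        ]
 [434.          92.        ]
 [412.         102.        ]
 [399.         107.        ]]
((472.3516540527344, -195.31231689453125), 16.539533615112305) ((472.2374572753906, -194.89772033691406), (30.11320686340332, 30.128883361816406), 67.78226470947266)
clock: 5.28
position: [0.4815, 0.0056, 0.0877]
ee_rot: [-2.941, 1.105, -0.001]
force: [0.0, -0.0, 0.5]
width: 0.505
gripper_force: 0.0
```

```bash
python3 -m creep '[[0,0,0,0,0],[0,0,0,0,0],[0,0,0,0,0],[0,0,0,0,0],[0,0,0,0,0],[0,0,0,0,0]]' 40
```

```text
clock: 6.02
position: [0.4814, 0.0057, 0.0875]
ee_rot: [2.941, -1.105, 0.0]
force: [0.8, -0.0, -0.1]
width: 0.004
gripper_force: 0.0
```

The fingers shut with no tab between them, so I need to look.

Run:
```python
from h import *
s=get('scene');w=get('wrist')
a=cv2.resize(s['pixels'][120:260,220:400],(540,420),interpolation=2)
cv2.imwrite('pics/c2.png',np.hstack([a,w['pixels'][:,150:410]]))
```

```text
(no output)
```

View pics/c2.png

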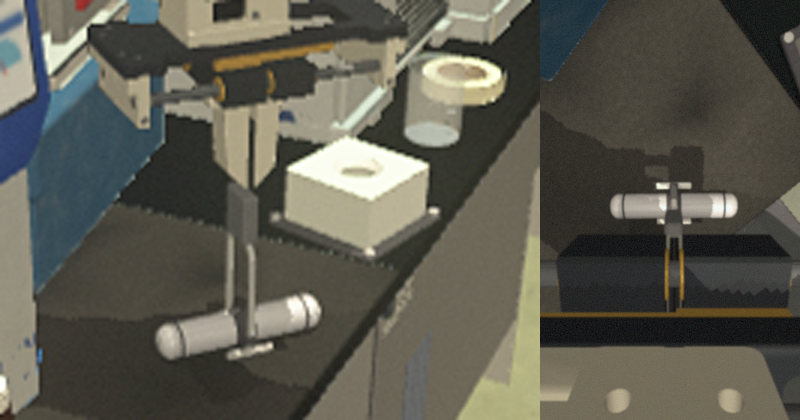

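The scene half shows the shut fingertips at crop (250,185), and the tab below or in front of them at (242,210), untouched. I'll check the fingertip position by depth against the reported TCP.

Run:
```python
from h import *
d=dict(np.load('scene.npz'));P=cloud(d);K=d['camera_matrix']
def proj(X):
    c=rot(d).T@(np.array(X)-d['position']);return [K[0,2]+K[0,0]*c[0]/-c[2],K[1,2]-K[1,1]*c[1]/-c[2]]
o=readout.observe();print(o['position'],'proj tcp',proj(o['position']),'tip px',(220+250/3,120+188/3),'tabtop proj',proj([.4814,.0051,.118]))
for v in range(165,202,3): print(v,[(u,P[v,u].round(3).tolist()) for u in (298,303,308)])
w=dict(np.load('wrist.npz'));Q=cloud(w)
for lo,hi in((.10,.13),):
    m=(Q[...,2]>lo)&(Q[...,2]<hi)&(abs(Q[...,0]-.48)<.04)&(abs(Q[...,1])<.05);q=Q[m];print(m.sum(),np.percentile(q,[3,50,97],axis=0).round(3))
```

```text
[0.48143948 0.00563723 0.08753079] proj tcp [np.float64(300.1616416957459), np.float64(197.30309250344487)] tip px (303.3333333333333, 182.66666666666666) tabtop proj [np.float64(300.64977055321674), np.float64(183.60303112508245)]
165 [(298, [0.481, 0.021, 0.165]), (303, [0.475, 0.01, 0.162]), (308, [0.467, 0.006, 0.162])]
168 [(298, [0.479, 0.025, 0.161]), (303, [0.476, 0.009, 0.155]), (308, [0.467, 0.005, 0.155])]
171 [(298, [0.48, 0.023, 0.153]), (303, [0.473, 0.013, 0.151]), (308, [0.467, 0.005, 0.149])]
174 [(298, [0.481, 0.021, 0.146]), (303, [0.473, 0.013, 0.144]), (308, [0.466, 0.005, 0.142])]
177 [(298, [0.481, 0.021, 0.139]), (303, [0.474, 0.011, 0.136]), (308, [0.467, 0.003, 0.135])]
180 [(298, [0.591, -0.226, 0.0]), (303, [0.475, 0.01, 0.13]), (308, [0.569, -0.237, -0.0])]
183 [(298, [0.486, 0.007, 0.119]), (303, [0.477, 0.004, 0.12]), (308, [0.56, -0.217, 0.002])]
186 [(298, [0.486, 0.007, 0.113]), (303, [0.472, 0.014, 0.119]), (308, [0.554, -0.205, 0.001])]
189 [(298, [0.486, 0.008, 0.106]), (303, [0.471, 0.017, 0.114]), (308, [0.547, -0.189, 0.002])]
192 [(298, [0.483, 0.013, 0.103]), (303, [0.471, 0.017, 0.107]), (308, [0.541, -0.176, 0.001])]
195 [(298, [0.483, 0.013, 0.096]), (303, [0.471, 0.015, 0.1]), (308, [0.536, -0.163, 0.0])]
198 [(298, [0.484, 0.01, 0.088]), (303, [0.471, 0.015, 0.093]), (308, [0.528, -0.146, 0.002])]
201 [(298, [0.544, -0.123, 0.001]), (303, [0.471, 0.014, 0.086]), (308, [0.522, -0.131, 0.003])]
433 [[ 0.485 -0.008  0.102]
 [ 0.491 -0.003  0.117]
 [ 0.495  0.002  0.129]]
```

Run:
```python
from h import *
from cell import arm
print(arm.tcp_to_grasp,[a for a in dir(arm) if a[0]!='_'])
w=dict(np.load('wrist.npz'));Q=cloud(w);print(w['position'])
for n,(u0,u1,v0,v1) in dict(bench=(160,250,120,160),tube=(230,275,200,215)).items():
    print(n,np.nanpercentile(Q[v0:v1,150+u0-150:u1,2],[5,50,95]).round(4))
for v in range(176,262,6): print(v,[Q[v,u].round(3).tolist() for u in (280,284,288)])
d=dict(np.load('scene.npz'));P=cloud(d)
# bail/tab and fingers profile: lowest z of light (finger) pixels
im=d['pixels']
for v in range(150,190,3): print(v,[im[v,u].tolist() for u in (296,300,304,308)])
```

```text
-0.0188 ['PlanningError', 'tcp_to_grasp']
[ 0.53095234 -0.03900721  0.28294303]
bench [-0.0008  0.0004  0.0015]
tube [0.021  0.0234 0.025 ]
176 [[0.504, -0.01, 0.001], [0.501, -0.013, -0.0], [0.498, -0.016, 0.0]]
182 [[0.499, -0.006, 0.001], [0.496, -0.009, -0.0], [0.494, -0.012, 0.0]]
188 [[0.497, -0.004, 0.016], [0.496, -0.009, 0.03], [0.49, -0.009, 0.005]]
194 [[0.497, -0.005, 0.047], [0.496, -0.009, 0.055], [0.487, -0.006, 0.016]]
200 [[0.497, -0.006, 0.073], [0.496, -0.008, 0.076], [0.484, -0.003, 0.022]]
206 [[0.495, -0.004, 0.08], [0.493, -0.006, 0.081], [0.48, -0.0, 0.025]]
212 [[0.494, -0.003, 0.092], [0.492, -0.005, 0.092], [0.49, -0.007, 0.092]]
218 [[0.494, -0.003, 0.107], [0.492, -0.005, 0.108], [0.491, -0.007, 0.107]]
224 [[0.493, -0.003, 0.117], [0.492, -0.005, 0.117], [0.49, -0.007, 0.117]]
230 [[0.491, -0.001, 0.119], [0.489, -0.003, 0.119], [0.488, -0.004, 0.118]]
236 [[0.488, 0.002, 0.119], [0.486, -0.0, 0.118], [0.487, -0.004, 0.126]]
242 [[0.489, 0.001, 0.132], [0.487, -0.001, 0.132], [0.486, -0.003, 0.133]]
248 [[0.488, 0.001, 0.14], [0.488, -0.001, 0.142], [0.4
[... 404 characters left out ...]
96, 116, 123], [133, 163, 173]]
162 [[136, 165, 174], [135, 165, 174], [56, 64, 65], [134, 164, 174]]
165 [[134, 165, 173], [134, 164, 174], [61, 73, 74], [134, 164, 174]]
168 [[135, 165, 175], [133, 164, 175], [61, 75, 77], [135, 164, 176]]
171 [[136, 166, 176], [134, 162, 173], [60, 72, 76], [135, 165, 176]]
174 [[136, 165, 174], [134, 164, 173], [73, 88, 92], [137, 166, 175]]
177 [[128, 155, 164], [134, 164, 175], [74, 88, 93], [136, 168, 178]]
180 [[49, 56, 55], [133, 163, 173], [75, 91, 95], [40, 46, 43]]
183 [[77, 83, 86], [85, 93, 95], [43, 50, 48], [45, 53, 50]]
186 [[73, 82, 81], [81, 88, 91], [95, 104, 107], [43, 52, 50]]
189 [[75, 83, 85], [73, 83, 83], [86, 95, 98], [45, 51, 49]]
```

The wrist and scene views agree on the bench (z = 0) and the tab top (0.119). They put the real fingertips at about z = 0.123 where the readout says 0.0875, so the fingers end about 35 mm short of the reported TCP; x and y agree. I'll open to half, go 34 mm lower and close.

```bash
python3 -m creep '[[0,0,-0.1,0,0.6],[0,0,0,0,0.6],[0,0,0,0,0.6],[0,0,0,0,0.6],[0,0,0,0,0.6],[0,0,0,0,0.6],[0,0,0.35,0,0.6],[0,0,0.35,0,0.6],[0,0,0.25,0,0.6],[0,0,0,0,0.6]]' 40
python3 -m creep '[[0,0,0,0,0],[0,0,0,0,0],[0,0,0,0,0],[0,0,0,0,0],[0,0,0,0,0],[0,0,0,0,0],[0,0,0,0,0],[0,0,0,0,0]]' 40
```

```text
clock: 7.38
position: [0.4805, 0.0056, 0.0524]
ee_rot: [2.94, -1.105, -0.003]
force: [0.7, -0.0, 0.8]
width: 0.6
gripper_force: 0.0
clock: 8.38
position: [0.4816, 0.0057, 0.0536]
ee_rot: [-2.941, 1.105, -0.0]
force: [-0.2, -0.6, 2.8]
width: 0.13
gripper_force: 40.0
```

Gripped: the width is 0.13, which is 12 mm, at 40 N. I'll lift and let it swing.

```bash
python3 -m creep '[[0,0,-0.2,0,0],[0,0,-0.4,0,0],[0,0,-0.5,0,0],[0,0,-0.5,0,0],[0,0,-0.5,0,0],[0,0,-0.5,0,0],[0,0,-0.5,0,0],[0,0,-0.4,0,0],[0,0,-0.3,0,0],[0,0,-0.2,0,0],[0,0,0,0,0],[0,0,0,0,0]]'
python3 -m creep '[[0,0,0,0,0],[0,0,0,0,0],[0,0,0,0,0],[0,0,0,0,0],[0,0,0,0,0],[0,0,0,0,0],[0,0,0,0,0],[0,0,0,0,0],[0,0,0,0,0],[0,0,0,0,0],[0,0,0,0,0],[0,0,0,0,0]]'
python3 - <<'E'
from h import *
s=get('scene')
cv2.imwrite('pics/c3.png',cv2.resize(s['pixels'][80:260,220:400],(600,600),interpolation=2))
E
```

```text
clock: 9.88
position: [0.481, 0.0056, 0.213]
ee_rot: [2.94, -1.105, -0.001]
force: [0.4, -0.3, -2.6]
width: 0.129
gripper_force: 40.0
clock: 11.38
position: [0.4814, 0.0057, 0.2135]
ee_rot: [2.941, -1.106, -0.0]
force: [-0.7, -0.1, -1.5]
width: 0.129
gripper_force: 40.0
```

View pics/c3.png

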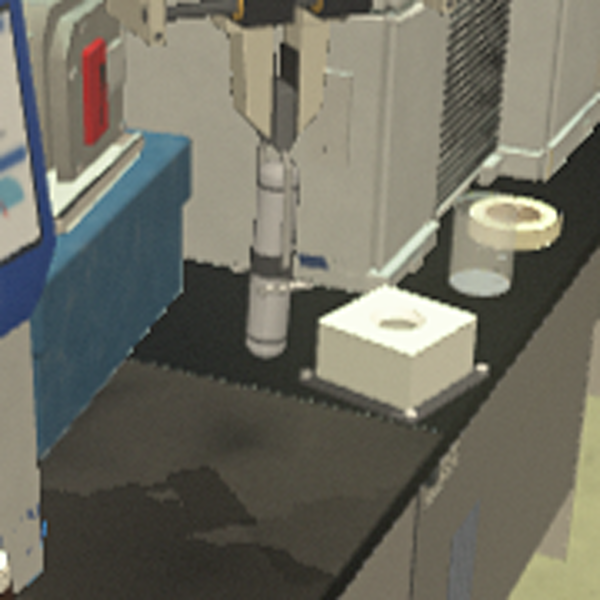

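The tube hangs nearly upright, from its top at crop (270,165) to its bottom at (265,355), well clear of the bench; the stand's well is at (400,322). I'll fit the tube as a cylinder from the depth data.

```bash
cat > fit.py <<'E'
from h import *
from scipy.optimize import least_squares
def fit(d,zp=.172,around=None,lo=-.052,hi=.04):
    o=readout.observe();c=o['position'][:2] if around is None else around
    P=cloud(d).reshape(-1,3);im=d['pixels'].reshape(-1,3).astype(int)
    m=(np.hypot(*(P[:,:2]-c).T)<.024)&(P[:,2]>zp+lo)&(P[:,2]<zp+hi)&(abs(P[:,2]-zp)>.009)&(im.min(1)>90)
    q=P[m]
    def f(p):
        a=np.array([p[2],p[3],1]);a/=np.linalg.norm(a)
        return np.linalg.norm(np.cross(q-[p[0],p[1],zp],a),axis=1)-.012
    r=least_squares(f,[*c,0,0],loss='soft_l1',f_scale=.001);p=r.x
    M=R.from_rotvec(o['ee_rot']).as_matrix()
    print(len(q),'pivot',p[:2].round(4),'rms',np.sqrt(np.mean(f(p)**2)).round(4),'slope deg in tool x,y',np.degrees(np.array([p[2],p[3],0])@M)[:2].round(1),'bottom',(p[:2]-.06*p[2:]).round(4),'tcp',o['position'].round(4))
    return p,q
E
python3 - <<'E'
from fit import *
d=dict(np.load('scene.npz'));p,q=fit(d);print(q[:,2].min(),q[:,2].max())
P=cloud(d); z=P[110:190,290:312]
m=(np.hypot(P[...,0]-.481,P[...,1]-.006)<.03)&(P[...,2]<.2)&(P[...,2]>.06);print('lowest',np.percentile(P[m][:,2],[0.2,1]))
fit(get('wrist'))
fit(get('side'))
E
```

```text
400 pivot [0.4811 0.0044] rms 0.0027 slope deg in tool x,y [-1.1  3.6] bottom [0.4844 0.0064] tcp [0.4814 0.0057 0.2135]
0.12012841358297088 0.21195214321738692
lowest [0.11483782 0.11717489]
368 pivot [0.481  0.0049] rms 0.0038 slope deg in tool x,y [0.5 3.1] bottom [0.4828 0.0077] tcp [0.4814 0.0057 0.2135]
554 pivot [0.4812 0.0058] rms 0.0031 slope deg in tool x,y [-0.6  3. ] bottom [0.4837 0.0078] tcp [0.4814 0.0056 0.2135]
```

The tube leans about 3° and its bottom sits about 3 mm towards tool −y of the pivot, with the three cameras agreeing. I'll carry it gently over the well, aiming the bottom end at (0.472, −0.1955).

```bash
python3 -m creep '[[0.08,0.1,0,0,0],[0.16,0.2,0,0,0],[0.27,0.35,0,0,0],[0.35,0.45,0,0,0],[0.39,0.5,0,0,0],[0.39,0.5,0,0,0],[0.39,0.5,0,0,0],[0.39,0.5,0,0,0],[0.31,0.4,0,0,0],[0.21,0.27,0,0,0],[0.12,0.15,0,0,0],[0.07,0.09,0,0,0]]'
python3 -m creep '[[0,0,0,0,0],[0,0,0.2,0,0],[0,0,0.25,0,0],[0,0,0.25,0,0],[0,0,0.25,0,0],[0,0,0.15,0,0],[0,0,0.1,0,0],[0,0,0,0,0],[0,0,0,0,0],[0,0,0,0,0],[0,0,0,0,0],[0,0,0,0,0]]'
python3 - <<'E'
from fit import *
s=get('scene');z=.172-(.2135-readout.observe()['position'][2]);print('pivot z',z,'bottom',z-.06)
fit(s,z);fit(get('side'),z)
fit(get('wrist'),z)
cv2.imwrite('pics/c4.png',cv2.resize(s['pixels'][80:230,260:410],(600,600),interpolation=2))
P=cloud(s);m=(P[...,2]>.046)&(P[...,2]<.055)&(abs(P[...,0]-.472)<.055)&(abs(P[...,1]+.195)<.055)
print(cv2.minAreaRect((P[m][:,:2]*1000).astype(np.float32)))
E
```

```text
clock: 13.02
position: [0.4699, -0.1975, 0.2135]
ee_rot: [-2.941, 1.105, 0.0]
force: [0.2, 0.4, -1.9]
width: 0.129
gripper_force: 40.0
clock: 14.52
position: [0.47, -0.1975, 0.1656]
ee_rot: [2.941, -1.105, 0.0]
force: [0.9, -0.2, -3.1]
width: 0.128
gripper_force: 40.0
pivot z 0.12411801250975163 bottom 0.06411801250975163
292 pivot [ 0.4691 -0.1984] rms 0.0029 slope deg in tool x,y [-2.2  0.4] bottom [ 0.471  -0.1995] tcp [ 0.47   -0.1975  0.1656]
356 pivot [ 0.4697 -0.1974] rms 0.0031 slope deg in tool x,y [ 0.3 -0.2] bottom [ 0.4694 -0.1973] tcp [ 0.4699 -0.1975  0.1656]
362 pivot [ 0.4697 -0.1981] rms 0.0039 slope deg in tool x,y [ 0.5 -0.4] bottom [ 0.469  -0.1981] tcp [ 0.4699 -0.1975  0.1655]
((471.675537109375, -196.5900421142578), (87.37089538574219, 86.51106262207031), 74.6974868774414)
```

View pics/c4.png

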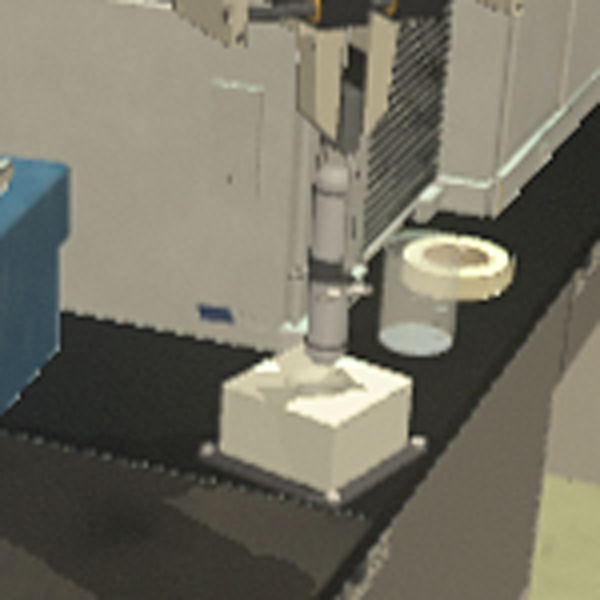

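The tube now hangs upright (0.4°) with its bottom just above the well at crop (322,355). I'll shift 3 mm to centre the pivot and lower it, watching the force.

```bash
python3 -m creep '[[0.01,-0.08,0,0,0],[0,0,0,0,0],[0,0,0,0,0],[0,0,0.1,0,0],[0,0,0.1,0,0],[0,0,0.1,0,0],[0,0,0.1,0,0],[0,0,0.1,0,0],[0,0,0.1,0,0],[0,0,0.1,0,0],[0,0,0,0,0]]'
python3 - <<'E'
from fit import *
z=.172-(.2135-readout.observe()['position'][2]);print('pivot z',z)
fit(get('scene'),z,lo=-.018,hi=.045);fit(get('side'),z,lo=-.018,hi=.045)
E
```

```text
clock: 16.05
position: [0.4721, -0.1953, 0.1372]
ee_rot: [2.941, -1.106, -0.001]
force: [-0.1, 0.2, -2.3]
width: 0.131
gripper_force: 40.0
pivot z 0.09567246703709198
176 pivot [ 0.4708 -0.1956] rms 0.0037 slope deg in tool x,y [-2.1  2.5] bottom [ 0.4741 -0.195 ] tcp [ 0.4723 -0.1953  0.1374]
238 pivot [ 0.4722 -0.1953] rms 0.004 slope deg in tool x,y [-0.1 -0.4] bottom [ 0.472  -0.1956] tcp [ 0.4724 -0.1953  0.1376]
```

```bash
python3 -m creep '[[0,0,0.1,0,0],[0,0,0.1,0,0],[0,0,0.1,0,0],[0,0,0.1,0,0],[0,0,0.05,0,0],[0,0,0,0,0]]'
python3 -m creep '[[0,0,0.04,0,0],[0,0,0,0,0]]'
python3 -m creep '[[0,0,0.03,0,0],[0,0,0,0,0]]'
```

```text
clock: 16.9
position: [0.4723, -0.1953, 0.1194]
ee_rot: [2.941, -1.106, -0.0]
force: [0.2, -0.6, -2.8]
width: 0.13
gripper_force: 40.0
clock: 17.15
position: [0.4724, -0.1953, 0.1179]
ee_rot: [-2.941, 1.105, -0.0]
force: [0.3, 0.4, -2.1]
width: 0.127
gripper_force: 40.0
clock: 17.4
position: [0.4723, -0.1953, 0.1167]
ee_rot: [2.941, -1.105, -0.0]
force: [1.3, -0.2, -1.6]
width: 0.127
gripper_force: 40.0
```

```bash
python3 -m creep '[[0,0,0.03,0,0],[0,0,0,0,0]]'
python3 -m creep '[[0,0,0.03,0,0],[0,0,0,0,0]]'
python3 -m creep '[[0,0,0.03,0,0],[0,0,0,0,0]]'
```

```text
clock: 17.65
position: [0.4725, -0.1954, 0.1156]
ee_rot: [2.941, -1.106, 0.0]
force: [-0.1, 0.1, -1.2]
width: 0.124
gripper_force: 40.0
clock: 17.9
position: [0.4732, -0.1953, 0.1154]
ee_rot: [-2.94, 1.105, -0.003]
force: [-2.4, 1.1, 10.5]
width: 0.129
gripper_force: 40.0
clock: 18.15
position: [0.4742, -0.1953, 0.1153]
ee_rot: [-2.94, 1.105, -0.006]
force: [-3.6, 1.8, 18.4]
width: 0.128
gripper_force: 40.0
```

It is on the floor of the well: contact came at TCP z = 0.1155, as predicted. I'll relieve the load, open and retreat straight up.

```bash
python3 -m creep '[[0,0,-0.06,0,0],[0,0,0,0,0]]'
python3 -m creep '[[0,0,0,0,0.2],[0,0,0,0,0.3],[0,0,0,0,0.4],[0,0,0,0,0.4],[0,0,-0.3,0,0.5],[0,0,-0.6,0,0.5],[0,0,-0.8,0,0.5],[0,0,-0.8,0,0.5],[0,0,-0.8,0,0.5],[0,0,-0.5,0,0.5],[0,0,0,0,0.5],[0,0,0,0,0.5]]'
python3 - <<'E'
from fit import *
s=get('scene');fit(s,.074,around=np.array([.472,-.1955]),lo=-.015,hi=.045);fit(get('side'),.074,around=np.array([.472,-.1955]),lo=-.015,hi=.045)
cv2.imwrite('pics/c5.png',cv2.resize(s['pixels'][60:310,180:430],(600,600),interpolation=2))
E
```

```text
clock: 18.4
position: [0.4723, -0.1954, 0.1155]
ee_rot: [2.941, -1.105, 0.0]
force: [-0.9, -0.1, 2.3]
width: 0.13
gripper_force: 40.0
clock: 19.9
position: [0.4719, -0.1952, 0.2671]
ee_rot: [2.941, -1.105, -0.001]
force: [0.2, 0.5, -0.4]
width: 0.501
gripper_force: 0.0
167 pivot [ 0.4697 -0.196 ] rms 0.0037 slope deg in tool x,y [-0.6  2.1] bottom [ 0.4717 -0.1948] tcp [ 0.4718 -0.1952  0.2667]
220 pivot [ 0.4715 -0.1961] rms 0.0038 slope deg in tool x,y [-2.7  0.4] bottom [ 0.4739 -0.1977] tcp [ 0.4718 -0.1952  0.2666]
```

View pics/c5.png

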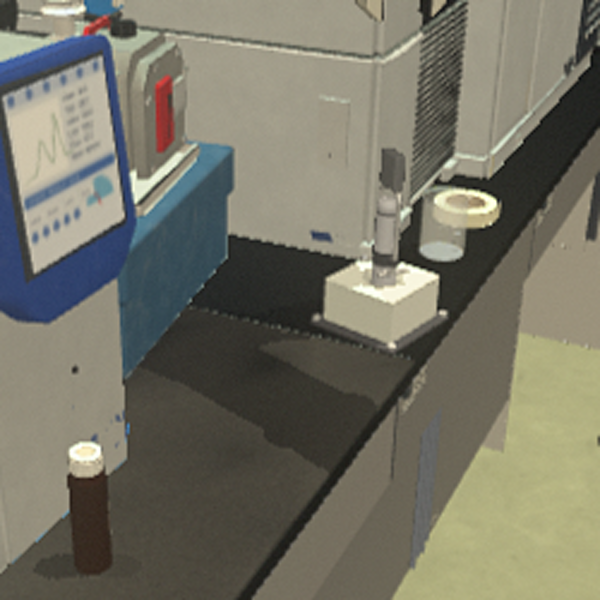

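The tube stands upright in the well at crop (385,235) with its bail still up, the vial stands at (88,510), and the gripper is clear. I'll let it settle for a second, confirm, and hand it in.

```bash
python3 -m creep '[[0,0,-0.3,0,0.5],[0,0,0,0,0.5],[0,0,0,0,0.5],[0,0,0,0,0.5],[0,0,0,0,0.5],[0,0,0,0,0.5],[0,0,0,0,0.5],[0,0,0,0,0.5]]'
python3 - <<'E'
from fit import *
from cell import sign_off
p,_=fit(get('side'),.074,around=np.array([.472,-.1955]),lo=-.015,hi=.045)
if np.hypot(*p[2:])<.12: print(sign_off())
E
```

```text
clock: 21.0
position: [0.4724, -0.1953, 0.2795]
ee_rot: [2.941, -1.106, 0.0]
force: [-0.1, 0.4, 0.3]
width: 0.501
gripper_force: 0.0
220 pivot [ 0.4705 -0.1954] rms 0.0041 slope deg in tool x,y [0.8 0.5] bottom [ 0.4703 -0.1945] tcp [ 0.4723 -0.1954  0.2795]
the job is handed in; nothing more can be done
None
```

The float stands upright in the well, heavy end down, let go only after it touched the bottom; the vial was not touched, and I handed the job in at about 21 s.

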